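Comb the spacer rods into rows with the rake

TASK

Pick up the orange hand rake by its grey grip, lower it into the white tray behind the scattered rods and comb all four rods up to the blue stop bar so that they lie flat, side by side in parallel rows square to the tray, then pack them tight with a steady push of about 10 newtons for half a second (never as much as 20, and set the rake down gently in the tray). Then stand the rake upright on its green mat again and let go; do not touch the rods with the gripper and do not disturb the other things on the bench.

Things in the scene. Friction and masses are not known exactly. Their poses are not given: they have to be found in the camera images.
- tray: White shallow sorting tray, fixed, 164 (its x) x 334 mm (its y). Origin: centre of its underside. Floor top at z = 4 mm; inside x -76..76, y -161..161 mm; wall tops z = 16 mm. Rods start between y = -126 and +108 mm. Towards +y a rigid blue stop bar, 14 mm thick, 18 mm high, lies across the floor, clamped anew each time: its flat face is at y = 118 to 146 mm, not measured: feel for it.
- mat: Green rubber parking mat of the rake, fixed, 170 mm (its x) x 85 mm (its y) x 3 mm thick. Origin: centre of the underside.
- rake: Hand rake, about 160 g, standing upright on its tines on the mat. Origin: centre of the tines' feet; z up. Six orange tines, each 10 mm (x) x 22 mm (y) x 25 mm high, every 22 mm along x, under an orange cross bar 122 mm (x) x 22 mm (y), z = 25 to 39 mm. Front and back are alike: flat pushing faces at y = +-11 mm.
- rake_grip (a point): Point inside the rake's grey grip block, 62 mm above the tines' feet; axes as the rake's. The block is 56 mm (x) x 24 mm (y, the faces to pinch), from 39 to 91 mm above the feet, centred over the bar.
- rod1: black plastic rod, square 12 x 12 mm section, 110 mm long, about 25 g, lying loose on the tray floor. Origin: its centre; x along its length.
- rod2: green plastic rod, square 12 x 12 mm section, 110 mm long, about 25 g, lying loose on the tray floor. Origin: its centre; x along its length.
- rod3: red plastic rod, square 12 x 12 mm section, 110 mm long, about 25 g, lying loose on the tray floor. Origin: its centre; x along its length.
- rod4: yellow plastic rod, square 12 x 12 mm section, 110 mm long, about 25 g, lying loose on the tray floor. Origin: its centre; x along its length.
- bottle: amber reagent bottle, 52 mm across, 90 mm tall, beside the tray; leave alone. Origin: centre of its underside.
- vialrack: grey open vial rack with compartments, 60 x 120 x 40 mm, beside the tray; leave alone. Origin: centre of its underside.
- dish: round glass dish, 64 mm across, 16 mm tall, beside the tray; leave alone. Origin: centre of its underside.
- spatula: flat-bladed scraper with a wooden handle, lying flat, about 170 mm long, to the robot's right of the rubber mat; leave alone. Origin: on its underside, handle towards -x.
- tipbox: grey closed tip box, 80 x 120 x 50 mm; leave alone. Origin: centre of its underside.
- beaker: clear open beaker, 68 mm across, 85 mm tall; leave alone. Origin: centre of its underside.
- jar: white jar with blue cap, 60 mm across, 70 mm tall; leave alone. Origin: centre of its underside.
There are look-alikes about, which are no part of the job. There is more than one size of the rake; the one meant has the size given above. Of the things that look like the mat, take the one that is farthest from the robot's base at the start.

How it is judged:
On the way, in this order (a step that is already met when the one before it is completed fails the run):
1. the rake's tines are down inside the tray (feet lower than 16 mm above the tray's underside) (z of rake in the frame of tray below 0.016 m and x of rake in the frame of tray between -0.06 and 0.06 m and y of rake in the frame of tray between -0.155 and 0.15 m), for 0.1 s.
2. all four rods lie in parallel rows against the stop, and the rake presses on them with more than 5 N for 0.3 s (angle between the x axis of each of rod1, rod2, rod3, rod4 and the x axis of tray, either way round below 0.07 rad and y of rod1 in the frame of tray between 0.07 and 0.144 m and z of rod1 in the frame of tray between 0.006 and 0.014 m and y of rod2 in the frame of tray between 0.07 and 0.144 m and z of rod2 in the frame of tray between 0.006 and 0.014 m and y of rod3 in the frame of tray between 0.07 and 0.144 m and z of rod3 in the frame of tray between 0.006 and 0.014 m and y of rod4 in the frame of tray between 0.07 and 0.144 m and z of rod4 in the frame of tray between 0.006 and 0.014 m and y of rod2 in the frame of rod1 between -0.041 and 0.041 m and z of rod2 in the frame of rod1 between -0.041 and 0.041 m and y of rod3 in the frame of rod1 between -0.041 and 0.041 m and z of rod3 in the frame of rod1 between -0.041 and 0.041 m and y of rod3 in the frame of rod2 between -0.041 and 0.041 m and z of rod3 in the frame of rod2 between -0.041 and 0.041 m and y of rod4 in the frame of rod1 between -0.041 and 0.041 m and z of rod4 in the frame of rod1 between -0.041 and 0.041 m and y of rod4 in the frame of rod2 between -0.041 and 0.041 m and z of rod4 in the frame of rod2 between -0.041 and 0.041 m and y of rod4 in the frame of rod3 between -0.041 and 0.041 m and z of rod4 in the frame of rod3 between -0.041 and 0.041 m and (contact force between rake and rod1 above 5 N or contact force between rake and rod2 above 5 N or contact force between rake and rod3 above 5 N or contact force between rake and rod4 above 5 N)), for 0.3 s.
At the end, for the whole second after the job is handed in: The rods lie flat, still, within 0.07 rad of square to the tray, side by side with at most 5 mm of play in all (outer centres within 41 mm), centres at tray y 70 to 144 mm; the rake stands upright (tilt under 0.1 rad), still, on the mat, origin within 40 mm (x) and 34 mm (y) of its centre (angle between the x axis of each of rod1, rod2, rod3, rod4 and the x axis of tray, either way round below 0.07 rad and y of rod1 in the frame of tray between 0.07 and 0.144 m and z of rod1 in the frame of tray between 0.006 and 0.014 m and y of rod2 in the frame of tray between 0.07 and 0.144 m and z of rod2 in the frame of tray between 0.006 and 0.014 m and y of rod3 in the frame of tray between 0.07 and 0.144 m and z of rod3 in the frame of tray between 0.006 and 0.014 m and y of rod4 in the frame of tray between 0.07 and 0.144 m and z of rod4 in the frame of tray between 0.006 and 0.014 m and y of rod2 in the frame of rod1 between -0.041 and 0.041 m and z of rod2 in the frame of rod1 between -0.041 and 0.041 m and y of rod3 in the frame of rod1 between -0.041 and 0.041 m and z of rod3 in the frame of rod1 between -0.041 and 0.041 m and y of rod3 in the frame of rod2 between -0.041 and 0.041 m and z of rod3 in the frame of rod2 between -0.041 and 0.041 m and y of rod4 in the frame of rod1 between -0.041 and 0.041 m and z of rod4 in the frame of rod1 between -0.041 and 0.041 m and y of rod4 in the frame of rod2 between -0.041 and 0.041 m and z of rod4 in the frame of rod2 between -0.041 and 0.041 m and y of rod4 in the frame of rod3 between -0.041 and 0.041 m and z of rod4 in the frame of rod3 between -0.041 and 0.041 m and linear speed of each of rod1, rod2, rod3, rod4, rake below 0.02 m/s and x of rake in the frame of mat between -0.04 and 0.04 m and y of rake in the frame of mat between -0.034 and 0.034 m and z of rake in the frame of mat below 0.008 m and angle between rake's own z axis and vertical below 0.1 rad); the robot touches nothing.
It fails at once if the rake pushes on a rod with more than 20 N (contact force between rake and rod1 above 20 N or contact force between rake and rod2 above 20 N or contact force between rake and rod3 above 20 N or contact force between rake and rod4 above 20 N).
It fails at once if the rake is forced onto the tray with more than 30 N (contact force between rake and tray above 30 N).
It fails at once if the gripper or arm touches a rod (contact force between any of the fingers, the arm and rod1 above 0.5 N or contact force between any of the fingers, the arm and rod2 above 0.5 N or contact force between any of the fingers, the arm and rod3 above 0.5 N or contact force between any of the fingers, the arm and rod4 above 0.5 N).
It fails at once if one of the other things on the bench is moved more than 20 mm (distance of any of bottle, vialrack, dish, spatula, tipbox, beaker, jar from where it was at the start of the episode above 0.02 m).
It also fails if it takes over 61 s, if anything falls off the work surface, if the arm or the gripper's body presses on something with over 40 N, if the wrist force passes 120 N, or if a joint passes its speed limit or range.

ROBOT

A 7-joint arm with a two-finger parallel gripper is mounted at the origin on the work surface. World frame = base frame: x ahead of the robot, y to its left, z up, the work surface at z = 0. Lengths are in m, angles in rad, forces in N, time in s.
With the tool pointing down it reaches from about 0.4 to 0.85 m from the base axis. Payload 10.4 kg.
Tool frame: the origin (TCP) lies on the centre line of the jaws, within the pads' length; the fingertips stand 11 mm ahead of it and the grasp point (between the pads) lies 8 mm behind it (tip_reach is the distance from the TCP to the fingertips, in m); z points along the fingers, y is the line along which they close (so a half turn about z gives the same grasp; the last joint's range is limited). The gripper opens to 85 mm and grips with 20 to 120 N. Pads are 22 mm wide; open, the fingers measure 114 mm over their backs; the gripper's body (76 mm by 85 mm) begins 54 mm behind the grasp point. The pads swing forward as they close: fully open they stand 13 mm farther back than shut.
Start: joints at [-1.135, 0.332, -0.065, 1.46, 0.022, 1.35, -0.088], TCP at [0.277, 0.56, 0.218] pointing down, gripper open.
Joint ranges: [-2.6, 2.6], [-0.5, 2.12], [-1.47, 1.34], [0.16, 2.42], [-1.27, 4.41], [0.06, 2.06], [-2.6, 2.6]. Speed limits (rad/s): [2.22, 2.22, 2.79, 2.79, 3.14, 3.14, 3.14].

INTERFACE

Orientations are given as a unit quaternion [x, y, z, w].
In Python, from workcell import get_obs, camera, hand_in, tip_reach gives the robot as it stands. The module is installed in compiled form; this text tells all that it offers.
- The arm moves only by the tool move_arm, never from a script. Its argument "plan" is a list of rows, each an object with "delta_pos": the shift along the tool's x, y, z in parts of the range, where 1.0 means 800 mm, a list of three; "turn": the turn, a rotation vector about the tool's x, y, z in fractions of the full range, 1 being pi rad, a list of three; "fingers": the closure, from 0 (fully open) to 1 (shut). A call has 1 to 12 rows; each row is the pose to reach, as a shift and turn from the pose commanded when the call began, along the tool's axes at that moment; what a row does not reach only later rows make up. A row lasts 1/8 s, in which the tool goes at most 62.5 mm and 10.7 degrees, less where a joint would pass 70% of its speed; a pose out of reach is approached as far as the arm can. A shift or turn number past 1, either way, is cut back to 1. A call with a gripper value outside its range is refused whole. The fingers move at their own pace and stop on an object; "force" is the grip in N (left out, the last holds). Time passes only in rows, so rows that repeat a pose let the fingers close. It gives the time, the measured TCP pose, the force, the opening and the grip force at its end, in the units of the state.
- get_obs(): the state, without advancing time (a new reading comes with each control period).
- camera(name): name is "scene" or "top" or "wrist"; returns a dict with "color" (420x560x3 uint8, red, green, blue), "range_z" (420x560 float32, m along the optical axis (not along the pixel's ray), 0 where there is no reading), "fx", "fy", "cx", "cy" (pixels), "R" (3x3) and "t" (3): a world point X has camera coordinates R X + t; the wrist camera has in their place "tool_from_camera" (4x4, takes a point from camera to tool coordinates, whose origin is the TCP and whose axes are the flange's). Camera axes: x right, y down, z forward; pixel columns grow to the right and rows downward; lengths in m; the calibration is good to about 2 mm. A picture is of the moment at which its call begins: read the wrist's pose just before it.
- hand_in(): hands the job in; it is judged then, once.
The state is a dict: "clock": time; "joint_pos": joint angles; "joint_velocities": joint speeds; "tau": joint torques, N m; "position": TCP position; "ee_rot": TCP orientation; "ft_force": force on the tool from outside, world axes, zero at the start; "torque": the same for the moment, N m; "grip_width": opening from 0.0 (shut) to 1.0 (fully open); "grasp_force": force on a finger pad.
Only numpy, scipy, OpenCV 4.12 (cv2) and the standard library are available. Lean on these libraries where they do the work, as an engineer would, in place of code of your own. Each camera call takes 0.05 s, during which the arm holds its last target. There are 200 camera calls.

## Working session

There is one attempt and no reset: what is moved stays moved. The work goes in short steps, Python scripts to look and compute and a tool call to move; the robot and the scene stay as the last step left them, time stands still between calls to the robot, and variables do not carry over. Pictures are saved under pics/ and viewed, at most 10 in all, crops included, and the job is handed in when it is done.

Besides the shell and the picture viewer there is one more tool, called by a JSON object that holds its "name" and its "arguments", one argument or row to a line. move_arm: Moves the arm, as the interface text tells. Its arguments: {"type":"object","properties":{"plan":{"type":"array","items":{"type":"object","properties":{"delta_pos":{"type":"array","items":{"type":"number"}},"turn":{"type":"array","items":{"type":"number"}},"fingers":{"type":"number"}}}},"force":{"type":"number"}},"required":["plan"]}

```bash
mkdir -p pics; cat > h.py <<'E'
import numpy as np, cv2
from workcell import get_obs, camera, hand_in, tip_reach
from scipy.spatial.transform import Rotation as Ro
def cloud(name):
    o=get_obs(); c=camera(name); z=c["range_z"]; h,w=z.shape
    u,v=np.meshgrid(np.arange(w),np.arange(h))
    P=np.stack([(u-c["cx"])/c["fx"]*z,(v-c["cy"])/c["fy"]*z,z],-1)
    if name=="wrist":
        M=c["tool_from_camera"]; P=P@M[:3,:3].T+M[:3,3]
        P=P@Ro.from_quat(o["ee_rot"]).as_matrix().T+np.array(o["position"])
    else: P=(P-c["t"])@c["R"]
    P[z==0]=np.nan
    return c["color"],P
def save(n,img): cv2.imwrite(f"pics/{n}.png",cv2.cvtColor(img,cv2.COLOR_RGB2BGR))
E
python3 - <<'E'
from h import *
print(get_obs(),tip_reach)
for n in("top","scene"):
    c,P=cloud(n); save(n,c); np.savez(n,c=c,P=P)
E
```

```text
{'clock': 0.0, 'joint_pos': array([-1.13459012,  0.33288438, -0.06468961,  1.46094104,  0.02158815,
        1.34990435, -0.08852569]), 'joint_velocities': array([ 0.00024313, -0.000249  ,  0.00109878,  0.00091664, -0.00057351,
       -0.00111474, -0.00393529]), 'tau': array([ 9.93626327e-05, -6.25461459e+01,  4.93236165e-02, -3.91598725e+01,
        1.62258436e-02,  1.00973609e-02, -1.46420305e-06]), 'position': array([0.27663077, 0.56000387, 0.21720824]), 'ee_rot': array([ 2.27404587e-01,  9.73800100e-01, -7.08310161e-04, -1.35194614e-04]), 'ft_force': array([ 0.02253155, -1.01191654,  0.58579683]), 'torque': array([ 0.00111833,  0.01546366, -0.02260032]), 'grasp_force': 0.0, 'grip_width': 0.998167831148128} 0.011
```

View pics/top.png

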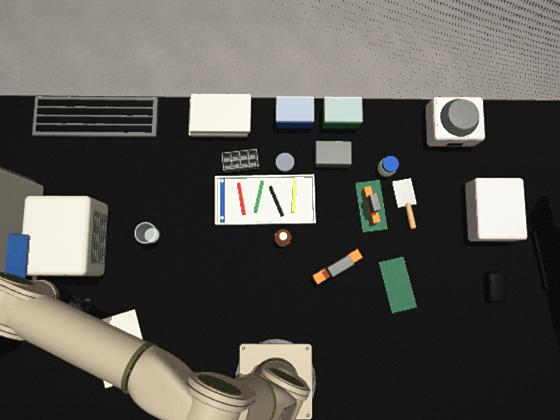

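View pics/scene.png

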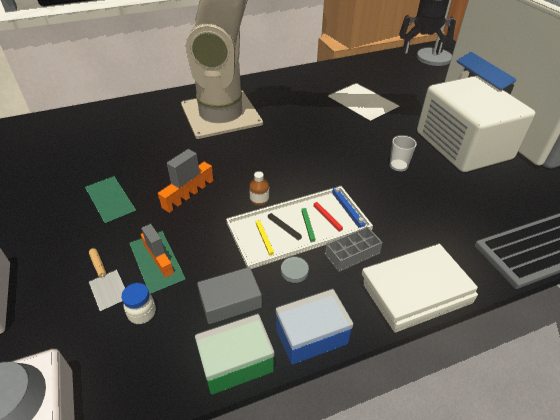

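The top view shows the tray at px (215–316, 175–224) with the blue stop on the left, and rods red, green, black and yellow from left to right. The far mat is at (371,206) with a rake on it, and a bigger look-alike rake stands loose at (338,266). The scene view agrees.

```bash
cat > m.py <<'E'
from h import *
def rect(P,m):
    q=P[m]; q=q[np.isfinite(q).all(1)]
    if len(q)<8: return None
    r=cv2.minAreaRect(q[:,:2].astype(np.float32))
    b=cv2.boxPoints(r); e=b[1]-b[0]; f=b[2]-b[1]
    L=e if np.hypot(*e)>np.hypot(*f) else f
    return np.r_[r[0],sorted(r[1]),np.degrees(np.arctan2(L[1],L[0]))%180,np.nanmedian(q[:,2]),np.nanmax(q[:,2]),len(q)].round(4)
def masks(c,P):
    hsv=cv2.cvtColor(c,cv2.COLOR_RGB2HSV).astype(int); H,S,V=[hsv[...,i] for i in range(3)]
    z=P[...,2]
    return dict(orange=(H>=6)&(H<=16)&(S>200)&(V>120),green=(H>60)&(H<90)&(S>100),white=(S<40)&(V>180),red=((H<5)|(H>175))&(S>150)&(V>100),
     yellow=(H>22)&(H<35)&(S>130)&(V>120),blue=(H>100)&(H<125)&(S>150),black=(V<50),grey=(S<40)&(V>50)&(V<150))
E
python3 - <<'E'
from m import *
np.set_printoptions(suppress=True)
for n in("top","scene"):
    d=np.load(n+".npz"); c,P=d["c"],d["P"]; M=masks(c,P)
    X,Y,Z=P[...,0],P[...,1],P[...,2]
    for k in M:
        if k=="grey": M[k]&=(Z>.05)
        m=M[k]&(X>.2)&(X<1.)&(Y>-.7)&(Y<.3)&(Z<.3)
        if k=="black": m&=Z>.006
        nn,l,st,_=cv2.connectedComponentsWithStats(m.astype(np.uint8))
        for i in range(1,nn):
            if st[i,4]>25: print(n,k,st[i,:2]+st[i,2:4]//2,rect(P,l==i))
E
```

```text
top green [341 117] [  0.8534  -0.2073   0.0749   0.1481  61.4957   0.0248   0.0634 226.    ]
top green [258 196] [  0.5942   0.0588   0.0093   0.1028 167.7912   0.0147   0.0221  86.    ]
top green [371 206] [  0.5661  -0.3204   0.086    0.1711   7.6323   0.0021   0.0135 770.    ]
top green [398 285] [   0.3024   -0.4023    0.0872    0.1722   13.8076    0.0027    0.013
 1329.    ]
top white [220 114] [   0.8681    0.1926    0.1293    0.2112   90.688     0.0658    0.077
 2241.    ]
top white [295 108] [  0.8793  -0.0603   0.089    0.123   89.7868   0.0789   0.0908 930.    ]
top white [343 109] [  0.8771  -0.2205   0.0884   0.1231  90.8208   0.079    0.0909 898.    ]
top white [459 118] [  0.847   -0.6009   0.1458   0.1653  90.4453   0.0882   0.1283 922.    ]
top white [285 162] [  0.7159  -0.0259   0.0508   0.0559 123.3021   0.0153   0.0223  48.    ]
top white [265 199] [   0.5854    0.0374    0.1648    0.3338   91.3429    0.0038    0.0342
 3894.    ]
top white [404 192] [  0.6127  -0.4344   0.0649   0.0887  10.3461   0.0024   0.016  470.    ]
top white [486 208] [   0.5482   -0.6706 
[... 4146 characters left out ...]
0.1232   0.0355   0.0562   0.0649 148.    ]
scene grey [228 277] [ 0.7161 -0.1855  0.0216  0.0295 80.3057  0.051   0.0524 40.    ]
scene grey [246 279] [  0.7325  -0.1503   0.0142   0.0326 154.4061   0.0508   0.0525  31.    ]
scene grey [229 291] [  0.74    -0.1888   0.0493   0.0702  38.5424   0.0508   0.0537 172.    ]
scene grey [211 296] [  0.7415  -0.2286   0.0398   0.0709   1.7616   0.0509   0.0528 140.    ]
scene grey [284 329] [ 0.8827 -0.1244  0.0015  0.0776  0.6471  0.0724  0.0782 50.    ]
scene grey [ 61 384] [  0.8432  -0.5172   0.0079   0.1288   2.3523   0.0733   0.0872 537.    ]
scene grey [ 23 390] [   0.8376   -0.5646    0.0548    0.1216    3.644     0.1237    0.131
 2324.    ]
```

```bash
cat >> h.py <<'E'
def to(x,y,z,yaw_y):
    "tool shift and turn to world point, tool down, tool y axis at yaw_y degrees"
    o=get_obs(); R=Ro.from_quat(o["ee_rot"]); a=np.radians(yaw_y)
    Y=[np.cos(a),np.sin(a),0]; Z=[0,0,-1]; X=np.cross(Y,Z)
    T=Ro.from_matrix(np.c_[X,Y,Z])
    print("clock",round(o["clock"],2),"pos",np.round(o["position"],4),"F",np.round(o["ft_force"],2),"grip",round(o["grip_width"],3),round(o["grasp_force"],1))
    print("q",np.round(o["joint_pos"],2))
    print("delta",R.inv().apply(np.array([x,y,z])-o["position"]).round(4),"turn",(R.inv()*T).as_rotvec().round(4))
E
python3 -c "
from h import *
to(.545,-.31,.22,-76)"
```

```text
clock 0.1 pos [0.2766 0.56   0.2173] F [ 1.1  -0.56  0.07] grip 0.998 0.0
q [-1.13  0.33 -0.06  1.46  0.02  1.35 -0.09]
delta [-0.6259 -0.6612 -0.0018] turn [-5.0000e-04  1.6000e-03  2.4384e+00]
```

The manual's scale: shifts go in shares of 800 mm and turns go in shares of pi rad. Converting my numbers, -0.661 m / 0.8 = -0.8263, -0.626 m / 0.8 = -0.7825, 2.438 rad / 3.1416 = 0.776.

{"name": "move_arm", "arguments": {
  "plan": [
    {"delta_pos":[-0.7825,-0.8263,-0.0025],"turn":[0,0,0.776],"fingers":0},
    {"delta_pos":[-0.7825,-0.8263,-0.0025],"turn":[0,0,0.776],"fingers":0},
    {"delta_pos":[-0.7825,-0.8263,-0.0025],"turn":[0,0,0.776],"fingers":0},
    {"delta_pos":[-0.7825,-0.8263,-0.0025],"turn":[0,0,0.776],"fingers":0},
    {"delta_pos":[-0.7825,-0.8263,-0.0025],"turn":[0,0,0.776],"fingers":0},
    {"delta_pos":[-0.7825,-0.8263,-0.0025],"turn":[0,0,0.776],"fingers":0},
    {"delta_pos":[-0.7825,-0.8263,-0.0025],"turn":[0,0,0.776],"fingers":0},
    {"delta_pos":[-0.7825,-0.8263,-0.0025],"turn":[0,0,0.776],"fingers":0},
    {"delta_pos":[-0.7825,-0.8263,-0.0025],"turn":[0,0,0.776],"fingers":0},
    {"delta_pos":[-0.7825,-0.8263,-0.0025],"turn":[0,0,0.776],"fingers":0},
    {"delta_pos":[-0.7825,-0.8263,-0.0025],"turn":[0,0,0.776],"fingers":0},
    {"delta_pos":[-0.7825,-0.8263,-0.0025],"turn":[0,0,0.776],"fingers":0}
  ]
}}

```text
clock: 1.6
position: [0.4982, -0.1581, 0.2197]
ee_rot: [0.977, 0.212, 0.0, -0.0]
ft_force: [0.1, 0.5, -0.1]
grip_width: 0.999
grasp_force: 0.0
```

```bash
python3 -c "
from h import *
c,P=cloud('top'); np.savez('top2',c=c,P=P)
from m import *
X,Y,Z=P[...,0],P[...,1],P[...,2]
q=P[(Z>-.01)&(Z<.4)&(X>.2)&(X<.9)]
to(.545,-.31,.22,-76)"
```

```text
clock 1.65 pos [ 0.4984 -0.1664  0.2198] F [-5.63 -4.29 -0.06] grip 1.002 0.0
q [-0.4   0.11  0.69  1.75 -0.07  1.3  -0.86]
delta [-0.0146  0.1503  0.0005] turn [4.40e-03 1.00e-04 1.66e-01]
```

Converted, 0.148 m / 0.8 = 0.185, -0.014 m / 0.8 = -0.0175, 0.166 rad / 3.1416 = 0.0528.

{"name": "move_arm", "arguments": {
  "plan": [
    {"delta_pos":[-0.0175,0.185,0],"turn":[0,0,0.0528],"fingers":0},
    {"delta_pos":[-0.0175,0.185,0],"turn":[0,0,0.0528],"fingers":0},
    {"delta_pos":[-0.0175,0.185,0],"turn":[0,0,0.0528],"fingers":0},
    {"delta_pos":[-0.0175,0.185,0],"turn":[0,0,0.0528],"fingers":0},
    {"delta_pos":[-0.0175,0.185,0],"turn":[0,0,0.0528],"fingers":0}
  ]
}}

```text
clock: 2.28
position: [0.5473, -0.2955, 0.2192]
ee_rot: [0.991, 0.133, -0.0, -0.0]
ft_force: [-1.1, 0.4, 0.8]
grip_width: 1.0
grasp_force: 0.0
```

```bash
python3 -c "
from m import *
c,P=cloud('wrist'); save('w1',c); np.savez('w1',c=c,P=P)
M=masks(c,P); X,Y,Z=P[...,0],P[...,1],P[...,2]
near=(abs(X-.567)<.12)&(abs(Y+.32)<.12)
print('green',rect(P,M['green']&near&(Z<.01)))
print('bar',rect(P,near&(Z>.036)&(Z<.048)&M['orange']))
print('griptop',rect(P,near&(Z>.088)&(Z<.1)))
# tray, from the first top view and the scene view
for n in('top','scene'):
    d=np.load(n+'.npz'); Q=d['P']; m=(masks(d['c'],Q)['white'])&(abs(Q[...,0]-.585)<.12)&(abs(Q[...,1]-.037)<.2)
    for lo,hi in((.001,.007),(.011,.02)): print(n,rect(Q,m&(Q[...,2]>lo)&(Q[...,2]<hi)))
to(.567,-.3165,.2,-76)
"
```

```text
green [ 5.436000e-01 -3.149000e-01  1.279000e-01  2.700000e-01  1.475788e+02
  2.800000e-03  5.300000e-03  1.730000e+02]
bar None
griptop [ 5.68000e-01 -3.13800e-01  2.40000e-02  5.59000e-02  1.40715e+01
  9.43000e-02  9.67000e-02  1.71800e+03]
top [6.00100e-01 3.65000e-02 1.84600e-01 3.35000e-01 9.02489e+01 3.80000e-03
 7.00000e-03 1.97700e+03]
top [6.03100e-01 3.76000e-02 2.00000e-01 3.33100e-01 9.14942e+01 1.48000e-02
 2.00000e-02 4.67000e+02]
scene [5.87700e-01 3.90000e-02 1.62500e-01 3.21000e-01 9.14783e+01 3.70000e-03
 7.00000e-03 3.61900e+03]
scene [5.73000e-01 3.67000e-02 1.92200e-01 3.34900e-01 9.16683e+01 1.54000e-02
 1.99000e-02 6.16000e+02]
clock 2.33 pos [ 0.5475 -0.2951  0.2195] F [-0.61  0.68  0.3 ] grip 1.002 0.0
q [-0.15  0.39  0.76  1.5  -0.27  1.36 -0.68]
delta [0.0132 0.0258 0.0195] turn [-0.001  -0.0003  0.0238]
```

View pics/w1.png

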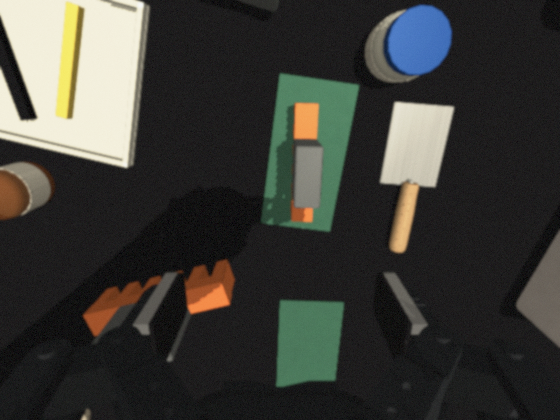

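The wrist view shows the grip block at px (307,175) on the far mat, with its long axis parallel to the finger faces. I'll go over it and down.

Converted, 0.158 m / 0.8 = 0.1975, 0.0246 m / 0.8 = 0.0308, 0.022 rad / 3.1416 = 0.007.

{"name": "move_arm", "arguments": {
  "plan": [
    {"delta_pos":[0.0181,0.0308,0.025],"turn":[0,0,0.007],"fingers":0},
    {"delta_pos":[0.0181,0.0308,0.05],"turn":[0,0,0.007],"fingers":0},
    {"delta_pos":[0.0181,0.0308,0.0875],"turn":[0,0,0.007],"fingers":0},
    {"delta_pos":[0.0181,0.0308,0.125],"turn":[0,0,0.007],"fingers":0},
    {"delta_pos":[0.0181,0.0308,0.15],"turn":[0,0,0.007],"fingers":0},
    {"delta_pos":[0.0181,0.0308,0.175],"turn":[0,0,0.007],"fingers":0},
    {"delta_pos":[0.0181,0.0308,0.1975],"turn":[0,0,0.007],"fingers":0},
    {"delta_pos":[0.0181,0.0308,0.1975],"turn":[0,0,0.007],"fingers":0},
    {"delta_pos":[0.0181,0.0308,0.1975],"turn":[0,0,0.007],"fingers":0}
  ]
}}

```text
clock: 3.45
position: [0.5682, -0.3167, 0.0623]
ee_rot: [0.993, 0.122, 0.0, 0.0]
ft_force: [0.4, 0.2, 0.1]
grip_width: 1.002
grasp_force: 0.0
```

```bash
python3 -c "
from m import *
c,P=cloud('scene'); save('s2',c[140:340,60:300].repeat(2,0).repeat(2,1))
to(.568,-.315,.06,-75.9)
"
```

```text
clock 3.5 pos [ 0.5683 -0.3168  0.0625] F [-0.43 -0.19  0.86] grip 1.002 0.0
q [-0.06  0.59  0.69  1.59 -0.41  1.11 -0.6 ]
delta [ 0.0001 -0.0018  0.0025] turn [ 0.0008 -0.0011 -0.0015]
```

View pics/s2.png

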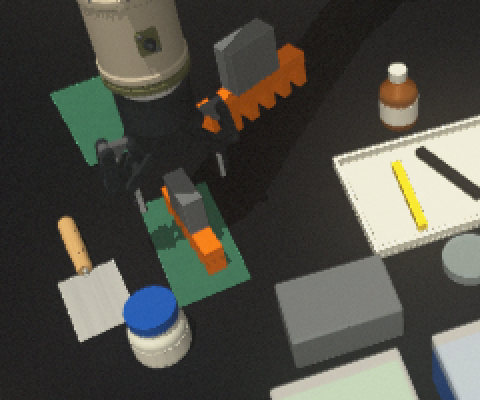

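The fingers at px (140,195) and (222,165) straddle the grip at (185,195). Closing now.

Converted, 0.002 m / 0.8 = 0.0025, -0.0015 m / 0.8 = -0.0019.

{"name": "move_arm", "arguments": {
  "plan": [
    {"delta_pos":[0,-0.0019,0.0025],"turn":[0,0,0],"fingers":1},
    {"delta_pos":[0,-0.0019,0.0025],"turn":[0,0,0],"fingers":1},
    {"delta_pos":[0,-0.0019,0.0025],"turn":[0,0,0],"fingers":1},
    {"delta_pos":[0,-0.0019,0.0025],"turn":[0,0,0],"fingers":1},
    {"delta_pos":[0,-0.0019,0.0025],"turn":[0,0,0],"fingers":1},
    {"delta_pos":[0,-0.0019,0.0025],"turn":[0,0,0],"fingers":1},
    {"delta_pos":[0,-0.0019,0.0025],"turn":[0,0,0],"fingers":1},
    {"delta_pos":[0,-0.0019,0.0025],"turn":[0,0,0],"fingers":1}
  ],
  "force": 80
}}

```text
clock: 4.5
position: [0.5677, -0.3152, 0.06]
ee_rot: [0.993, 0.122, 0.0, 0.0]
ft_force: [-0.8, -1.2, 6.4]
grip_width: 0.264
grasp_force: 79.2
```

Converted, -0.14 m / 0.8 = -0.175, -0.06 m / 0.8 = -0.075.

{"name": "move_arm", "arguments": {
  "plan": [
    {"delta_pos":[0,0,-0.0125],"turn":[0,0,0],"fingers":1},
    {"delta_pos":[0,0,-0.0375],"turn":[0,0,0],"fingers":1},
    {"delta_pos":[0,0,-0.075],"turn":[0,0,0],"fingers":1},
    {"delta_pos":[0,0,-0.125],"turn":[0,0,0],"fingers":1},
    {"delta_pos":[0,0,-0.1625],"turn":[0,0,0],"fingers":1},
    {"delta_pos":[0,0,-0.175],"turn":[0,0,0],"fingers":1},
    {"delta_pos":[0,0,-0.175],"turn":[0,0,0],"fingers":1}
  ]
}}

```text
clock: 5.38
position: [0.5675, -0.3149, 0.1999]
ee_rot: [0.993, 0.122, 0.0, -0.0]
ft_force: [-0.0, 0.6, -1.8]
grip_width: 0.263
grasp_force: 78.5
```

```bash
python3 -c "
from m import *
c,P=cloud('scene'); save('s3',c[100:340,60:360].repeat(2,0).repeat(2,1))
M=masks(c,P);X,Y,Z=P[...,0],P[...,1],P[...,2]
m=M['orange']&(Z>.08); print('rake',rect(P,m), np.nanmin(Z[m]),np.nanmax(Z[m]))
q=P[m]; a=np.radians(14.1); s=(q[:,:2]-[.5677,-.3152])@[np.cos(a),np.sin(a)]
top=[np.nanmax(q[(abs(s-k*.01)<.005),2]) if (abs(s-k*.01)<.005).any() else None for k in range(-6,7)]; print(np.round([t or 0 for t in top],4))
print('mat',rect(P,M['green']&(abs(X-.568)<.12)&(abs(Y+.32)<.1)&(Z<.01)))
Yt=np.array
to(.586,-.095,.20,-88.6)
"
```

```text
rake [ 5.69500e-01 -3.15600e-01  2.26000e-02  1.19800e-01  1.43463e+01
  1.71800e-01  1.84700e-01  3.88000e+02] 0.14359298841298776 0.18473111433383774
[0.1657 0.166  0.1795 0.1737 0.1748 0.1733 0.1768 0.1767 0.1795 0.1837
 0.1847 0.1836 0.1836]
mat [ 5.681e-01 -3.208e-01  8.480e-02  1.722e-01  7.551e+00  2.800e-03
  6.900e-03  1.658e+03]
clock 5.42 pos [ 0.5672 -0.3146  0.1988] F [ 0.64  0.29 -2.38] grip 0.266 78.5
q [-0.1   0.47  0.75  1.45 -0.32  1.35 -0.66]
delta [ 0.0715 -0.2085 -0.001 ] turn [-0.0007  0.0007  0.2205]
```

View pics/s3.png

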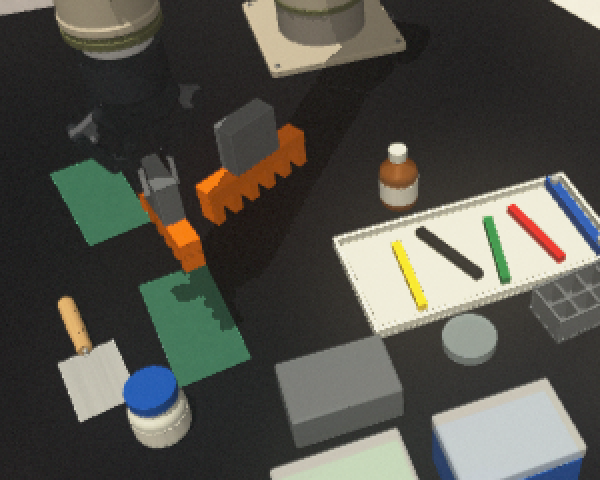

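```bash
cat > tilt.py <<'E'
from m import *
def tilt():
  for n in("wrist","scene","top"):
    o=get_obs(); c,P=cloud(n); Z=P[...,2]; t=o["position"]; R=Ro.from_quat(o["ee_rot"])
    m=masks(c,P)["orange"]&(np.hypot(*(P[...,:2]-t[:2]).transpose(2,0,1))<.08)&(abs(Z-t[2]+.03)<.05)
    q=R.inv().apply(P[m]-t)  # tool frame
    print(n,len(q))
    for k in range(-6,7):
        a=q[abs(q[:,0]-k*.01)<.005]
        if len(a)>3: print(k,len(a),"z(tool) min..max",np.percentile(a[:,2],[2,20,50,98]).round(4),"y",np.percentile(a[:,1],[2,50,98]).round(4))
E
python3 -c "
from tilt import *
tilt()"
```

```text
wrist 0
scene 385
-5 10 z(tool) min..max [0.0339 0.0412 0.0467 0.0543] y [0.0096 0.0114 0.0124]
-4 6 z(tool) min..max [0.0229 0.0275 0.0299 0.0366] y [0.0116 0.0118 0.0123]
-3 15 z(tool) min..max [0.0242 0.033  0.0437 0.0557] y [0.0101 0.012  0.0125]
-2 5 z(tool) min..max [0.023  0.0254 0.0302 0.0386] y [0.0117 0.0121 0.0123]
-1 16 z(tool) min..max [0.0257 0.0362 0.0443 0.0556] y [0.0098 0.0117 0.0122]
0 4 z(tool) min..max [0.0258 0.026  0.0274 0.0309] y [0.0116 0.012  0.0123]
1 15 z(tool) min..max [0.0265 0.0351 0.0417 0.0563] y [0.01   0.0117 0.012 ]
2 10 z(tool) min..max [0.0206 0.023  0.029  0.0483] y [-0.0015  0.0116  0.0123]
3 44 z(tool) min..max [0.0164 0.0174 0.0186 0.0456] y [-0.0092  0.0048  0.0122]
4 51 z(tool) min..max [0.0163 0.0176 0.0187 0.0529] y [-0.0095  0.0039  0.0121]
5 51 z(tool) min..max [0.0165 0.0172 0.0188 0.049 ] y [-0.0097  0.0048  0.0122]
6 157 z(tool) min..max [0.0174 0.0215 0.0343 0.0557] y [-0.0092  0.0016  0.0117]
top 0
```

Converted, -0.208 m / 0.8 = -0.26, -0.2 m / 0.8 = -0.25, 0.2205 rad / 3.1416 = 0.0702.

{"name": "move_arm", "arguments": {
  "plan": [
    {"delta_pos":[0.0125,-0.0375,0],"turn":[0,0,0.0095],"fingers":1},
    {"delta_pos":[0.03,-0.0875,0],"turn":[0,0,0.0286],"fingers":1},
    {"delta_pos":[0.0513,-0.15,0],"turn":[0,0,0.0477],"fingers":1},
    {"delta_pos":[0.0725,-0.2125,0],"turn":[0,0,0.0637],"fingers":1},
    {"delta_pos":[0.0875,-0.25,0],"turn":[0,0,0.07],"fingers":1},
    {"delta_pos":[0.0925,-0.26,0],"turn":[0,0,0.0702],"fingers":1},
    {"delta_pos":[0.0925,-0.26,0],"turn":[0,0,0.0702],"fingers":1},
    {"delta_pos":[0.0925,-0.26,0],"turn":[0,0,0.0702],"fingers":1}
  ]
}}

```text
clock: 6.58
position: [0.5885, -0.0972, 0.1995]
ee_rot: [1.0, 0.011, -0.0, 0.0]
ft_force: [0.8, -0.3, -2.5]
grip_width: 0.263
grasp_force: 78.7
```

```bash
python3 -c "
from tilt import *
to(.5886,-.0956,.09,-88.6)
c,P=cloud('wrist'); save('w2',c)
t=np.array([.5854,.0374,0]);a=np.radians(1.4);A=np.array([[np.cos(a),np.sin(a),0],[-np.sin(a),np.cos(a),0],[0,0,1]])
Q=(P-t)@A.T; np.savez('w2',c=c,Q=Q)
X,Y,Z=[Q[...,i] for i in range(3)]
M=masks(c,P)
print('yellow tray frame',rect(Q,M['yellow']&(Z>.01)&(Z<.022)&(abs(X)<.09)))
w=(Z>.012)&(Z<.02)&M['white']&(abs(X)<.1)&(abs(Y)<.19)
for k in(-.12,-.05,0,.05,.1):
    s=w&(abs(Y-k)<.02); xs=X[s]; print(k,np.percentile(xs[xs>0.05],[5,95]) if (xs>.05).any() else '',np.percentile(xs[xs<-.05],[5,95]) if (xs<-.05).any() else '')
s=w&(abs(X)<.06)&(Y<-.14); print('backwall y',np.percentile(Y[s],[5,95]) if s.any() else '')
tilt()
" | grep -v top
```

```text
clock 6.58 pos [ 0.5885 -0.0972  0.1995] F [ 0.79 -0.33 -2.53] grip 0.263 78.7
q [-0.52  0.34  0.76  1.6  -0.24  1.3  -1.27]
delta [ 0.0002 -0.0016  0.1095] turn [ 0.0007  0.0003 -0.0025]
yellow tray frame [ 1.230000e-02 -9.650000e-02  1.060000e-02  1.075000e-01  1.758141e+02
  1.640000e-02  1.830000e-02  9.440000e+02]
-0.12 [0.0787333  0.08339998] 
-0.05 [0.07893975 0.08360017] 
0 [0.0790619  0.08373793] [-0.07890906 -0.07438345]
0.05 [0.07918758 0.08384615] [-0.07907828 -0.07434007]
0.1 [0.07847093 0.08312128] [-0.07893154 -0.07425594]
backwall y [-0.16433352 -0.1593933 ]
wrist 0
scene 355
-6 4 z(tool) min..max [0.0237 0.0248 0.0338 0.0496] y [0.0116 0.0119 0.0124]
-5 17 z(tool) min..max [0.0225 0.0273 0.0429 0.0551] y [0.0086 0.0115 0.0127]
-4 9 z(tool) min..max [0.02   0.0239 0.0289 0.0454] y [0.0117 0.0123 0.0129]
-3 21 z(tool) min..max [0.0206 0.0306 0.0433 0.0542] y [0.0089 0.012  0.0128]
-2 6 z(tool) min..max [0.0218 0.0262 0.0272 0.0325] y [0.0117 0.0119 0.0124]
-1 22 z(tool) min..max [0.0208 0.0341 0.0432 0.0548] y [0.0089 0.0117 0.0127]
0 6 z(tool) min..max [0.0242 0.0243 0.0268 0.0327] y [0.0113 0.0119 0.0126]
1 16 z(tool) min..max [0.0248 0.0341 0.0424 0.0564] y [0.0097 0.0119 0.0123]
2 9 z(tool) min..max [0.0244 0.0269 0.0308 0.0495] y [0.0104 0.0121 0.0123]
3 40 z(tool) min..max [0.0166 0.0181 0.0194 0.048 ] y [-0.0084  0.0046  0.0126]
4 48 z(tool) min..max [0.0167 0.0179 0.0194 0.0544] y [-0.007   0.007   0.0123]
5 42 z(tool) min..max [0.0166 0.0175 0.0186 0.0386] y [-0.0091  0.0044  0.0122]
6 115 z(tool) min..max [0.0168 0.0205 0.0295 0.0521] y [-0.0085  0.0027  0.0124]
```

View pics/w2.png

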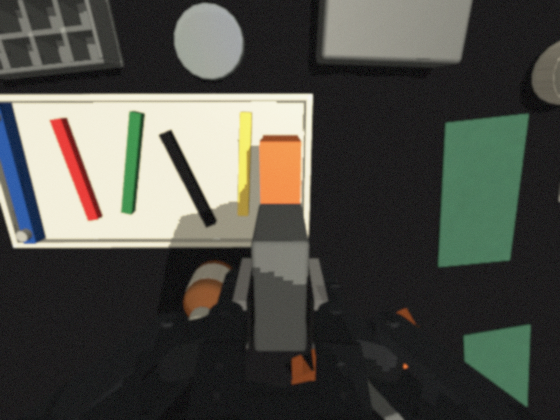

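The wrist view shows the rake over the tray at px (280,170), behind the yellow rod at (245,165). The blue bar at (20,170) looks slanted, so I'll check that.

```bash
python3 -c "
from m import *
d=np.load('w2.npz');c,Q=d['c'],d['Q'];X,Y,Z=[Q[...,i] for i in range(3)];M=masks(c,Q)
print(rect(Q,M['blue']&(Z>.016)&(Z<.03)&(abs(X)<.09)))
for n in('top','scene','w2'):
    if n=='w2':q=Q;cc=c
    else:
        e=np.load(n+'.npz');a=np.radians(1.4);A=np.array([[np.cos(a),np.sin(a),0],[-np.sin(a),np.cos(a),0],[0,0,1]]);q=(e['P']-[.5854,.0374,0])@A.T;cc=e['c']
    b=masks(cc,q)['blue']&(q[...,2]>.018)&(q[...,2]<.03)&(abs(q[...,0])<.09)&(abs(q[...,1])<.17)
    for k in np.arange(-.06,.07,.03):
        s=b&(abs(q[...,0]-k)<.015)
        if s.any(): print(n,round(k,2),np.percentile(q[s][:,1],[5,50,95]).round(4))
for k in('red','green','black','yellow'): print(k,rect(Q,M[k]&(Z>.012)&(Z<.022)&(abs(X)<.07)&(abs(Y)<.15)))
"
```

```text
[2.300e-03 1.431e-01 1.580e-02 1.452e-01 7.023e-01 2.200e-02 2.480e-02
 1.817e+03]
top -0.06 [0.1384 0.142  0.1455]
top -0.03 [0.1381 0.1413 0.1453]
top 0.0 [0.1382 0.1418 0.1452]
top 0.03 [0.1379 0.1418 0.145 ]
top 0.06 [0.1381 0.1386 0.1449]
scene -0.06 [0.1355 0.1395 0.1473]
scene -0.03 [0.1344 0.1397 0.146 ]
scene 0.0 [0.1346 0.1418 0.1467]
scene 0.03 [0.1358 0.1414 0.1469]
scene 0.06 [0.1354 0.1391 0.1448]
w2 -0.06 [0.137  0.1387 0.1483]
w2 -0.03 [0.1369 0.1419 0.1488]
w2 0.0 [0.1369 0.1415 0.1487]
w2 0.03 [0.1368 0.1409 0.148 ]
w2 0.06 [0.1366 0.1378 0.1422]
red [7.0000e-03 8.0700e-02 1.2200e-02 1.0750e-01 9.3324e+00 1.6300e-02
 1.8300e-02 1.2390e+03]
green [ 1.300000e-02 -1.160000e-02  9.330000e-02  1.060000e-01  1.775162e+02
  1.630000e-02  1.870000e-02  1.105000e+03]
black [-3.3000e-03 -3.7200e-02  1.0800e-02  1.0620e-01  2.1146e+01  1.6300e-02
  1.8400e-02  9.9700e+02]
yellow [ 1.230000e-02 -9.650000e-02  1.060000e-02  1.075000e-01  1.758141e+02
  1.640000e-02  1.830000e-02  9.440000e+02]
```

Converted, 0.135 m / 0.8 = 0.1688, -0.001 m / 0.8 = -0.0013, -0.0025 rad / 3.1416 = -0.0008.

{"name": "move_arm", "arguments": {
  "plan": [
    {"delta_pos":[0,-0.0013,0.025],"turn":[0,0,-0.0008],"fingers":1},
    {"delta_pos":[0,-0.0013,0.0625],"turn":[0,0,-0.0008],"fingers":1},
    {"delta_pos":[0,-0.0013,0.1],"turn":[0,0,-0.0008],"fingers":1},
    {"delta_pos":[0,-0.0013,0.125],"turn":[0,0,-0.0008],"fingers":1},
    {"delta_pos":[0,-0.0013,0.14],"turn":[0,0,-0.0008],"fingers":1},
    {"delta_pos":[0,-0.0013,0.1525],"turn":[0,0,-0.0008],"fingers":1},
    {"delta_pos":[0,-0.0013,0.1625],"turn":[0,0,-0.0008],"fingers":1},
    {"delta_pos":[0,-0.0013,0.1675],"turn":[0,0,-0.0008],"fingers":1},
    {"delta_pos":[0,-0.0013,0.1688],"turn":[0,0,-0.0008],"fingers":1},
    {"delta_pos":[0,-0.0013,0.1688],"turn":[0,0,-0.0008],"fingers":1}
  ]
}}

```text
clock: 8.02
position: [0.589, -0.0942, 0.0649]
ee_rot: [1.0, 0.013, 0.0, -0.0]
ft_force: [-1.1, 0.5, -0.9]
grip_width: 0.261
grasp_force: 78.7
```

```bash
python3 -c "
from tilt import *
to(.5886,-.0956,.0635,-88.6)
tilt()" | grep -v top
```

```text
clock 8.03 pos [ 0.589  -0.0942  0.0649] F [-1.12  0.47 -0.89] grip 0.261 78.7
q [-0.47  0.47  0.7   1.74 -0.35  1.05 -1.2 ]
delta [-0.0005  0.0014  0.0014] turn [-0.0001 -0.0004  0.0024]
wrist 0
scene 162
-5 7 z(tool) min..max [0.0304 0.0351 0.0409 0.0508] y [0.0098 0.0121 0.0124]
-3 6 z(tool) min..max [0.0339 0.0399 0.0457 0.0526] y [0.0091 0.0108 0.0127]
3 26 z(tool) min..max [0.0156 0.0173 0.0182 0.0201] y [-0.0082  0.0011  0.0115]
4 31 z(tool) min..max [0.0159 0.017  0.0187 0.0496] y [-0.0083  0.0047  0.0119]
5 33 z(tool) min..max [0.0162 0.0177 0.0184 0.0211] y [-0.0081  0.0022  0.0122]
6 51 z(tool) min..max [0.0155 0.0191 0.0311 0.0505] y [-0.0072  0.0029  0.0111]
```

Converted, -0.105 m / 0.8 = -0.1313, -0.06 m / 0.8 = -0.075, 0.002 rad / 3.1416 = 0.0006.

{"name": "move_arm", "arguments": {
  "plan": [
    {"delta_pos":[0,-0.0038,0.0025],"turn":[0,0,0.0006],"fingers":1},
    {"delta_pos":[0,-0.0125,0.0025],"turn":[0,0,0.0006],"fingers":1},
    {"delta_pos":[0,-0.025,0.0025],"turn":[0,0,0.0006],"fingers":1},
    {"delta_pos":[0,-0.0375,0.0025],"turn":[0,0,0.0006],"fingers":1},
    {"delta_pos":[0,-0.05,0.0025],"turn":[0,0,0.0006],"fingers":1},
    {"delta_pos":[0,-0.0625,0.0025],"turn":[0,0,0.0006],"fingers":1},
    {"delta_pos":[0,-0.075,0.0025],"turn":[0,0,0.0006],"fingers":1},
    {"delta_pos":[0,-0.0875,0.0025],"turn":[0,0,0.0006],"fingers":1},
    {"delta_pos":[0,-0.1,0.0025],"turn":[0,0,0.0006],"fingers":1},
    {"delta_pos":[0,-0.1125,0.0025],"turn":[0,0,0.0006],"fingers":1},
    {"delta_pos":[0,-0.125,0.0025],"turn":[0,0,0.0006],"fingers":1},
    {"delta_pos":[0,-0.1313,0.0025],"turn":[0,0,0.0006],"fingers":1}
  ]
}}

```text
clock: 9.68
position: [0.586, 0.0117, 0.0626]
ee_rot: [1.0, 0.013, 0.0, -0.0]
ft_force: [-0.8, -0.2, -1.8]
grip_width: 0.261
grasp_force: 78.7
```

```bash
cat > rods.py <<'E'
from m import *
def rods(tag=None,cams=("scene","top")):
  a=np.radians(1.4);A=np.array([[np.cos(a),np.sin(a),0],[-np.sin(a),np.cos(a),0],[0,0,1]])
  for n in cams:
    c,P=cloud(n); Q=(P-[.5854,.0374,0])@A.T; X,Y,Z=[Q[...,i] for i in range(3)]; M=masks(c,P)
    for k in('red','green','black','yellow','blue'): print(n,k,rect(Q,M[k]&(Z>.01)&(Z<.03)&(abs(X)<.075)&(abs(Y)<.155)))
    if tag and n=="scene": save(tag,c[150:290,200:400].repeat(4,0).repeat(4,1))
    if tag and n=="wrist": save(tag,c)
  o=get_obs(); print('TCP tray',((o['position']-[.5854,.0374,0])@A.T).round(4), 'Ftray',(A@o['ft_force']).round(2))
E
python3 -c "
from rods import *
to(0,0,0,-88.6)
rods('s4')"
```

```text
clock 9.68 pos [0.586  0.0117 0.0626] F [-0.79 -0.25 -1.84] grip 0.261 78.7
q [-0.64  0.45  0.68  1.77 -0.32  1.04 -1.39]
delta [-0.5861 -0.0033  0.0626] turn [-0.0002 -0.      0.0011]
scene red [6.3000e-03 7.8900e-02 1.5300e-02 1.1140e-01 9.1927e+00 1.4800e-02
 1.8600e-02 1.8200e+02]
scene green [2.860000e-02 1.820000e-02 1.070000e-02 7.930000e-02 1.686127e+02
 1.520000e-02 1.970000e-02 9.800000e+01]
scene black None
scene yellow [ 5.530000e-02 -8.100000e-03  9.900000e-03  3.080000e-02  1.557247e+02
  1.510000e-02  1.730000e-02  3.200000e+01]
scene blue [1.400e-03 1.412e-01 1.480e-02 1.464e-01 5.308e-01 2.140e-02 2.650e-02
 1.590e+02]
top red [4.4000e-03 7.9600e-02 1.0100e-02 1.0200e-01 9.4263e+00 1.4600e-02
 2.3300e-02 7.5000e+01]
top green None
top black None
top yellow None
top blue [-9.000000e-04  1.417000e-01  8.100000e-03  1.454000e-01  1.796399e+02
  2.030000e-02  2.870000e-02  1.040000e+02]
TCP tray [ 0.     -0.0258  0.0626] Ftray [ 0.2  -0.28 -1.96]
```

View pics/s4.png

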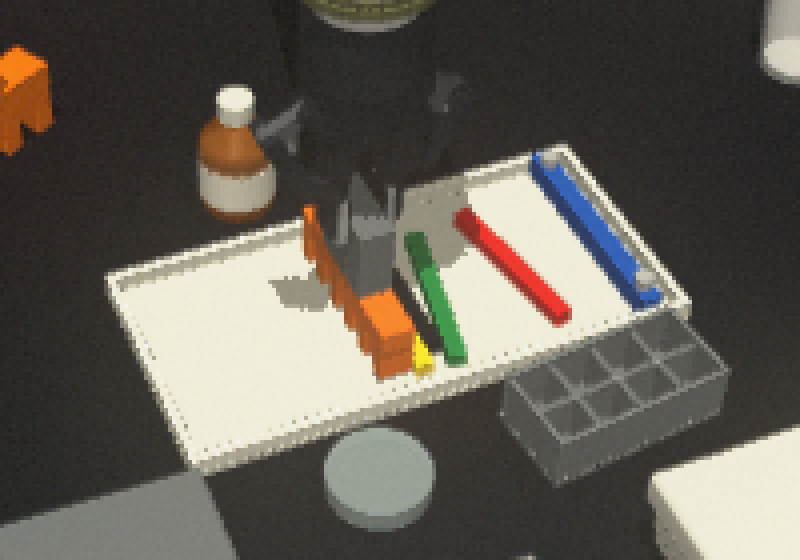

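The scene view shows the rake at px (350,300) with yellow, black and green gathered ahead of it and red still free at (510,265). Going on.

Converted, -0.075 m / 0.8 = -0.0938, -0.012 m / 0.8 = -0.015, 0.001 rad / 3.1416 = 0.0003.

{"name": "move_arm", "arguments": {
  "plan": [
    {"delta_pos":[0,-0.0063,0],"turn":[0,0,0.0003],"fingers":1},
    {"delta_pos":[0,-0.015,0],"turn":[0,0,0.0003],"fingers":1},
    {"delta_pos":[0,-0.0238,0],"turn":[0,0,0.0003],"fingers":1},
    {"delta_pos":[0,-0.0325,0],"turn":[0,0,0.0003],"fingers":1},
    {"delta_pos":[0,-0.0413,0],"turn":[0,0,0.0003],"fingers":1},
    {"delta_pos":[0,-0.05,0],"turn":[0,0,0.0003],"fingers":1},
    {"delta_pos":[0,-0.0588,0],"turn":[0,0,0.0003],"fingers":1},
    {"delta_pos":[0,-0.0675,0],"turn":[0,0,0.0003],"fingers":1},
    {"delta_pos":[0,-0.0763,0],"turn":[0,0,0.0003],"fingers":1},
    {"delta_pos":[0,-0.0838,0],"turn":[0,0,0.0003],"fingers":1},
    {"delta_pos":[0,-0.09,0],"turn":[0,0,0.0003],"fingers":1},
    {"delta_pos":[0,-0.0938,0],"turn":[0,0,0.0003],"fingers":1}
  ]
}}

```text
clock: 11.28
position: [0.5842, 0.0861, 0.0626]
ee_rot: [1.0, 0.012, 0.0, -0.0]
ft_force: [-0.3, -0.1, -1.8]
grip_width: 0.26
grasp_force: 78.8
```

```bash
python3 -c "
from rods import *
to(0,0,0,-88.6)
rods('s5',('scene',))"
```

```text
clock 11.28 pos [0.5842 0.0861 0.0626] F [-0.27 -0.15 -1.82] grip 0.26 78.8
q [-0.75  0.45  0.66  1.76 -0.32  1.04 -1.52]
delta [-0.5861  0.0721  0.0626] turn [-0.0001 -0.     -0.0005]
scene red [1.040000e-02 9.990000e-02 1.180000e-02 1.064000e-01 1.791373e+02
 1.570000e-02 1.940000e-02 1.140000e+02]
scene green [2.680000e-02 8.790000e-02 1.050000e-02 7.880000e-02 1.791954e+02
 1.540000e-02 1.860000e-02 8.800000e+01]
scene black None
scene yellow [5.760000e-02 6.790000e-02 9.800000e-03 2.160000e-02 1.527834e+02
 1.430000e-02 1.720000e-02 2.500000e+01]
scene blue [1.800e-03 1.406e-01 1.520e-02 1.449e-01 8.792e-01 2.140e-02 2.410e-02
 1.460e+02]
TCP tray [-0.0001  0.0491  0.0626] Ftray [ 0.28 -0.01 -2.29]
```

View pics/s5.png

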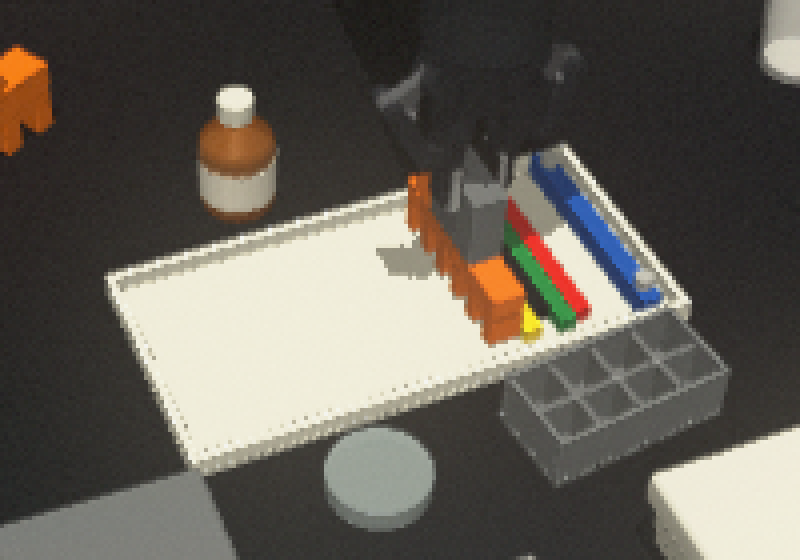

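The scene view shows all four rods lined up ahead of the rake, red at px (550,260) and about 28 mm short of the stop at (600,230).

Converted, -0.022 m / 0.8 = -0.0275, -0.021 m / 0.8 = -0.0263.

{"name": "move_arm", "arguments": {
  "plan": [
    {"delta_pos":[0,-0.0038,0],"turn":[0,0,0],"fingers":1},
    {"delta_pos":[0,-0.0088,0],"turn":[0,0,0],"fingers":1},
    {"delta_pos":[0,-0.0138,0],"turn":[0,0,0],"fingers":1},
    {"delta_pos":[0,-0.0188,0],"turn":[0,0,0],"fingers":1},
    {"delta_pos":[0,-0.0225,0],"turn":[0,0,0],"fingers":1},
    {"delta_pos":[0,-0.025,0],"turn":[0,0,0],"fingers":1},
    {"delta_pos":[0,-0.0263,0],"turn":[0,0,0],"fingers":1},
    {"delta_pos":[0,-0.0275,0],"turn":[0,0,0],"fingers":1}
  ]
}}

```text
clock: 12.32
position: [0.5837, 0.1077, 0.0627]
ee_rot: [1.0, 0.012, 0.0, -0.0]
ft_force: [-0.3, -0.4, -1.7]
grip_width: 0.262
grasp_force: 78.7
```

Converted, -0.001 m / 0.8 = -0.0013, -0.0005 m / 0.8 = -0.0006.

{"name": "move_arm", "arguments": {
  "plan": [
    {"delta_pos":[0,-0.0006,0],"turn":[0,0,0],"fingers":1},
    {"delta_pos":[0,-0.0013,0],"turn":[0,0,0],"fingers":1}
  ]
}}

```text
clock: 12.58
position: [0.5836, 0.1087, 0.0627]
ee_rot: [1.0, 0.012, 0.0, -0.0]
ft_force: [-0.0, -0.4, -1.6]
grip_width: 0.261
grasp_force: 78.7
```

Converted, -0.001 m / 0.8 = -0.0013, -0.0005 m / 0.8 = -0.0006.

{"name": "move_arm", "arguments": {
  "plan": [
    {"delta_pos":[0,-0.0006,0],"turn":[0,0,0],"fingers":1},
    {"delta_pos":[0,-0.0013,0],"turn":[0,0,0],"fingers":1}
  ]
}}

```text
clock: 12.82
position: [0.5836, 0.1098, 0.0627]
ee_rot: [1.0, 0.012, 0.0, -0.0]
ft_force: [-0.1, -0.6, -1.9]
grip_width: 0.261
grasp_force: 78.7
```

Still free. One millimetre at a time.

Converted, -0.001 m / 0.8 = -0.0013, -0.0005 m / 0.8 = -0.0006.

{"name": "move_arm", "arguments": {
  "plan": [
    {"delta_pos":[0,-0.0006,0],"turn":[0,0,0],"fingers":1},
    {"delta_pos":[0,-0.0013,0],"turn":[0,0,0],"fingers":1}
  ]
}}

```text
clock: 13.08
position: [0.5836, 0.1108, 0.0626]
ee_rot: [1.0, 0.012, 0.0, -0.0]
ft_force: [-0.2, 0.7, -1.9]
grip_width: 0.264
grasp_force: 78.7
```

```bash
python3 -c "
from rods import *
rods(None,('scene',))"
```

```text
scene red [1.1700e-02 1.2630e-01 1.5200e-02 1.0570e-01 1.2876e+00 1.5300e-02
 1.8500e-02 1.1500e+02]
scene green [2.440000e-02 1.125000e-01 1.130000e-02 8.650000e-02 1.783628e+02
 1.520000e-02 1.990000e-02 9.000000e+01]
scene black None
scene yellow [5.740000e-02 9.060000e-02 1.040000e-02 1.970000e-02 1.514401e+02
 1.460000e-02 1.740000e-02 2.500000e+01]
scene blue [1.130000e-02 1.413000e-01 1.470000e-02 1.264000e-01 1.799747e+02
 2.140000e-02 2.560000e-02 1.230000e+02]
TCP tray [-0.      0.0735  0.0626] Ftray [-0.3  -0.5  -1.49]
```

Converted, -0.001 m / 0.8 = -0.0013, -0.0005 m / 0.8 = -0.0006.

{"name": "move_arm", "arguments": {
  "plan": [
    {"delta_pos":[0,-0.0006,0],"turn":[0,0,0],"fingers":1},
    {"delta_pos":[0,-0.0013,0],"turn":[0,0,0],"fingers":1}
  ]
}}

```text
clock: 13.38
position: [0.5835, 0.1118, 0.0626]
ee_rot: [1.0, 0.012, 0.0, -0.0]
ft_force: [-0.1, -0.2, -3.2]
grip_width: 0.264
grasp_force: 78.7
```

Converted, -0.0008 m / 0.8 = -0.001, -0.0005 m / 0.8 = -0.0006.

{"name": "move_arm", "arguments": {
  "plan": [
    {"delta_pos":[0,-0.0006,0],"turn":[0,0,0],"fingers":1},
    {"delta_pos":[0,-0.001,0],"turn":[0,0,0],"fingers":1}
  ]
}}

```text
clock: 13.62
position: [0.5835, 0.1126, 0.0626]
ee_rot: [1.0, 0.012, 0.0, -0.0]
ft_force: [0.1, -0.3, -1.9]
grip_width: 0.263
grasp_force: 78.7
```

Converted, -0.0005 m / 0.8 = -0.0006, -0.0003 m / 0.8 = -0.0004.

{"name": "move_arm", "arguments": {
  "plan": [
    {"delta_pos":[0,-0.0004,0],"turn":[0,0,0],"fingers":1},
    {"delta_pos":[0,-0.0006,0],"turn":[0,0,0],"fingers":1}
  ]
}}

```text
clock: 13.88
position: [0.5835, 0.1131, 0.0627]
ee_rot: [1.0, 0.012, 0.0, -0.0]
ft_force: [0.2, -0.4, -1.5]
grip_width: 0.261
grasp_force: 78.7
```

{"name": "move_arm", "arguments": {
  "plan": [
    {"delta_pos":[0,-0.0006,0],"turn":[0,0,0],"fingers":1},
    {"delta_pos":[0,-0.0006,0],"turn":[0,0,0],"fingers":1}
  ]
}}

```text
clock: 14.12
position: [0.5835, 0.1137, 0.0626]
ee_rot: [1.0, 0.012, 0.0, -0.0]
ft_force: [-0.1, 0.2, -1.4]
grip_width: 0.26
grasp_force: 78.7
```

{"name": "move_arm", "arguments": {
  "plan": [
    {"delta_pos":[0,-0.0006,0],"turn":[0,0,0],"fingers":1},
    {"delta_pos":[0,-0.0006,0],"turn":[0,0,0],"fingers":1}
  ]
}}

```text
clock: 14.38
position: [0.5835, 0.1142, 0.0627]
ee_rot: [1.0, 0.012, 0.0, -0.0]
ft_force: [0.1, 0.4, -2.1]
grip_width: 0.265
grasp_force: 78.7
```

Converted, -0.0005 m / 0.8 = -0.0006.

{"name": "move_arm", "arguments": {
  "plan": [
    {"delta_pos":[0,-0.0006,0],"turn":[0,0,0],"fingers":1},
    {"delta_pos":[0,-0.0006,0],"turn":[0,0,0],"fingers":1}
  ]
}}

```text
clock: 14.62
position: [0.5835, 0.1146, 0.0626]
ee_rot: [1.0, 0.012, 0.0, -0.0]
ft_force: [0.1, -0.1, -2.0]
grip_width: 0.258
grasp_force: 78.7
```

Converted, -0.0005 m / 0.8 = -0.0006.

{"name": "move_arm", "arguments": {
  "plan": [
    {"delta_pos":[0,-0.0006,0],"turn":[0,0,0],"fingers":1},
    {"delta_pos":[0,-0.0006,0],"turn":[0,0,0],"fingers":1}
  ]
}}

```text
clock: 14.88
position: [0.5835, 0.1147, 0.0626]
ee_rot: [1.0, 0.012, -0.0, 0.0]
ft_force: [0.5, -2.8, -0.8]
grip_width: 0.258
grasp_force: 78.8
```

Contact.

{"name": "move_arm", "arguments": {
  "plan": [
    {"delta_pos":[0,-0.0006,0],"turn":[0,0,0],"fingers":1},
    {"delta_pos":[0,-0.0006,0],"turn":[0,0,0],"fingers":1}
  ]
}}

```text
clock: 15.12
position: [0.5835, 0.1149, 0.0627]
ee_rot: [1.0, 0.012, -0.0, 0.0]
ft_force: [-0.8, -4.7, -1.0]
grip_width: 0.263
grasp_force: 79.0
```

Converted, -0.0007 m / 0.8 = -0.0009, -0.0004 m / 0.8 = -0.0005.

{"name": "move_arm", "arguments": {
  "plan": [
    {"delta_pos":[0,-0.0005,0],"turn":[0,0,0],"fingers":1},
    {"delta_pos":[0,-0.0009,0],"turn":[0,0,0],"fingers":1}
  ]
}}

```text
clock: 15.38
position: [0.5834, 0.1151, 0.0627]
ee_rot: [1.0, 0.011, -0.0, 0.001]
ft_force: [-1.1, -6.7, 1.7]
grip_width: 0.265
grasp_force: 79.1
```

Converted, -0.001 m / 0.8 = -0.0013, -0.0005 m / 0.8 = -0.0006.

{"name": "move_arm", "arguments": {
  "plan": [
    {"delta_pos":[0,-0.0006,0],"turn":[0,0,0],"fingers":1},
    {"delta_pos":[0,-0.0013,0],"turn":[0,0,0],"fingers":1},
    {"delta_pos":[0,-0.0013,0],"turn":[0,0,0],"fingers":1}
  ]
}}

```text
clock: 15.75
position: [0.5835, 0.1153, 0.0627]
ee_rot: [1.0, 0.011, -0.0, 0.001]
ft_force: [-1.0, -8.3, 1.8]
grip_width: 0.262
grasp_force: 79.3
```

```bash
python3 -c "
from rods import *
rods(None,('scene',))"
```

```text
scene red [1.160e-02 1.290e-01 1.350e-02 1.016e-01 1.740e-02 1.570e-02 1.960e-02
 1.150e+02]
scene green [2.500000e-02 1.162000e-01 1.140000e-02 8.140000e-02 1.789375e+02
 1.530000e-02 1.750000e-02 9.500000e+01]
scene black None
scene yellow [5.81000e-02 9.58000e-02 1.03000e-02 2.25000e-02 1.52112e+02 1.42000e-02
 1.80000e-02 2.70000e+01]
scene blue [1.02000e-02 1.41100e-01 1.37000e-02 1.29500e-01 1.79201e+02 2.16000e-02
 2.48000e-02 1.14000e+02]
TCP tray [-0.      0.0779  0.0627] Ftray [-2.21 -7.93  1.59]
```

Converted, -0.0006 m / 0.8 = -0.0008, -0.0004 m / 0.8 = -0.0005.

{"name": "move_arm", "arguments": {
  "plan": [
    {"delta_pos":[0,-0.0005,0],"turn":[0,0,0],"fingers":1},
    {"delta_pos":[0,-0.0008,0],"turn":[0,0,0],"fingers":1},
    {"delta_pos":[0,-0.0008,0],"turn":[0,0,0],"fingers":1},
    {"delta_pos":[0,-0.0008,0],"turn":[0,0,0],"fingers":1},
    {"delta_pos":[0,-0.0008,0],"turn":[0,0,0],"fingers":1},
    {"delta_pos":[0,-0.0008,0],"turn":[0,0,0],"fingers":1},
    {"delta_pos":[0,-0.0008,0],"turn":[0,0,0],"fingers":1}
  ]
}}

```text
clock: 16.68
position: [0.5835, 0.1153, 0.0627]
ee_rot: [1.0, 0.011, -0.0, 0.001]
ft_force: [-1.3, -8.7, 1.6]
grip_width: 0.266
grasp_force: 79.3
```

```bash
python3 -c "
from tilt import *
to(0,0,0,-88.6); print(get_obs()['ee_rot'])
tilt()"|grep -v top
```

```text
clock 16.68 pos [0.5835 0.1153 0.0627] F [-1.35 -8.74  1.57] grip 0.266 79.3
q [-0.79  0.46  0.65  1.74 -0.32  1.04 -1.58]
delta [-0.5859  0.1022  0.0631] turn [ 0.0027  0.0002 -0.0023]
[ 9.99937979e-01  1.10555525e-02 -8.70313734e-05  1.34361425e-03]
wrist 0
scene 98
3 20 z(tool) min..max [0.0164 0.0174 0.0183 0.0207] y [-0.0072  0.0003  0.0118]
4 25 z(tool) min..max [0.0169 0.0175 0.0186 0.0212] y [-0.0087  0.0033  0.0119]
5 27 z(tool) min..max [0.0151 0.0167 0.0185 0.021 ] y [-0.0072  0.0018  0.0122]
6 20 z(tool) min..max [0.0167 0.0182 0.0193 0.0442] y [-0.0095  0.0001  0.0122]
```

Converted, -0.0007 m / 0.8 = -0.0009, -0.0004 m / 0.8 = -0.0005.

{"name": "move_arm", "arguments": {
  "plan": [
    {"delta_pos":[0,-0.0005,0],"turn":[0,0,0],"fingers":1},
    {"delta_pos":[0,-0.0009,0],"turn":[0,0,0],"fingers":1},
    {"delta_pos":[0,-0.0009,0],"turn":[0,0,0],"fingers":1},
    {"delta_pos":[0,-0.0009,0],"turn":[0,0,0],"fingers":1},
    {"delta_pos":[0,-0.0009,0],"turn":[0,0,0],"fingers":1},
    {"delta_pos":[0,-0.0009,0],"turn":[0,0,0],"fingers":1}
  ]
}}

```text
clock: 17.58
position: [0.5835, 0.1154, 0.0627]
ee_rot: [1.0, 0.011, -0.0, 0.002]
ft_force: [-1.1, -10.8, 1.7]
grip_width: 0.264
grasp_force: 79.4
```

10 N held. Backing off slowly, then straight up.

Converted, -0.14 m / 0.8 = -0.175, 0.002 m / 0.8 = 0.0025.

{"name": "move_arm", "arguments": {
  "plan": [
    {"delta_pos":[0,0.0013,0],"turn":[0,0,0],"fingers":1},
    {"delta_pos":[0,0.0025,0],"turn":[0,0,0],"fingers":1},
    {"delta_pos":[0,0.005,0],"turn":[0,0,0],"fingers":1},
    {"delta_pos":[0,0.01,0],"turn":[0,0,0],"fingers":1},
    {"delta_pos":[0,0.0188,0],"turn":[0,0,0],"fingers":1},
    {"delta_pos":[0,0.0313,-0.0125],"turn":[0,0,0],"fingers":1},
    {"delta_pos":[0,0.0375,-0.0375],"turn":[0,0,0],"fingers":1},
    {"delta_pos":[0,0.0375,-0.075],"turn":[0,0,0],"fingers":1},
    {"delta_pos":[0,0.0375,-0.125],"turn":[0,0,0],"fingers":1},
    {"delta_pos":[0,0.0375,-0.1625],"turn":[0,0,0],"fingers":1},
    {"delta_pos":[0,0.0375,-0.175],"turn":[0,0,0],"fingers":1},
    {"delta_pos":[0,0.0375,-0.175],"turn":[0,0,0],"fingers":1}
  ]
}}

```text
clock: 19.08
position: [0.5843, 0.0885, 0.2031]
ee_rot: [1.0, 0.012, 0.0, -0.0]
ft_force: [0.3, -0.6, -2.8]
grip_width: 0.262
grasp_force: 79.1
```

```bash
python3 -c "
from rods import *
rods('s6',('scene','wrist'))
to(.574,-.09,.2,-82)"
```

```text
scene red [8.000000e-03 1.298000e-01 1.320000e-02 1.089000e-01 1.796445e+02
 1.560000e-02 2.110000e-02 1.320000e+02]
scene green [1.280000e-02 1.160000e-01 1.180000e-02 1.087000e-01 1.795432e+02
 1.560000e-02 1.850000e-02 1.160000e+02]
scene black None
scene yellow [1.1700e-02 9.2500e-02 1.5300e-02 1.0920e-01 1.8866e+00 1.5100e-02
 1.8800e-02 1.8000e+02]
scene blue [1.700000e-02 1.414000e-01 1.520000e-02 1.158000e-01 1.788397e+02
 2.140000e-02 2.520000e-02 1.390000e+02]
wrist red [8.200000e-03 1.313000e-01 1.160000e-02 1.085000e-01 1.798199e+02
 1.640000e-02 1.930000e-02 1.046000e+03]
wrist green [7.2000e-03 1.1770e-01 1.7500e-02 1.1660e-01 4.5749e+00 1.6400e-02
 1.8700e-02 1.0760e+03]
wrist black [-1.700e-03  1.078e-01  1.080e-02  1.067e-01  8.220e-01  1.640e-02
  1.870e-02  8.140e+02]
wrist yellow [1.150000e-02 9.570000e-02 1.280000e-02 1.076000e-01 1.799851e+02
 1.640000e-02 1.890000e-02 1.185000e+03]
wrist blue [2.400e-03 1.303e-01 3.840e-02 1.457e-01 6.474e-01 2.240e-02 2.500e-02
 1.280e+03]
TCP tray [-0.0006  0.0512  0.2016] Ftray [-0.62 -0.02 -1.99]
clock 19.18 pos [0.5835 0.0885 0.2016] F [-0.62 -0.04 -1.99] grip 0.263 79.0
q [-0.81  0.31  0.72  1.61 -0.21  1.3  -1.6 ]
delta [-0.0138  0.1783  0.0017] turn [ 0.0002  0.0015 -0.1157]
```

View pics/s6.png

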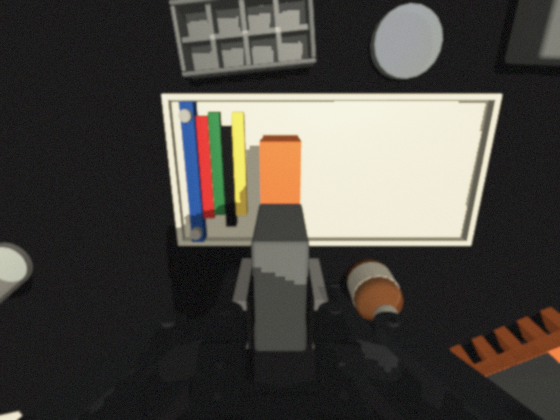

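The wrist view shows the rods packed tight and square against the stop at px (195–245, 110–225). Carrying the rake back to the far mat.

Converted, 0.407 m / 0.8 = 0.5088, 0.31 m / 0.8 = 0.3875, -0.108 rad / 3.1416 = -0.0344.

{"name": "move_arm", "arguments": {
  "plan": [
    {"delta_pos":[-0.0013,0.025,0],"turn":[0,0,0],"fingers":1},
    {"delta_pos":[-0.005,0.075,0],"turn":[0,0,-0.0095],"fingers":1},
    {"delta_pos":[-0.01,0.1375,0],"turn":[0,0,-0.0191],"fingers":1},
    {"delta_pos":[-0.015,0.2,0],"turn":[0,0,-0.0286],"fingers":1},
    {"delta_pos":[-0.02,0.2625,0],"turn":[0,0,-0.0344],"fingers":1},
    {"delta_pos":[-0.025,0.325,0],"turn":[0,0,-0.0344],"fingers":1},
    {"delta_pos":[-0.0288,0.3875,0],"turn":[0,0,-0.0344],"fingers":1},
    {"delta_pos":[-0.0313,0.45,0],"turn":[0,0,-0.0344],"fingers":1},
    {"delta_pos":[-0.0325,0.4938,0],"turn":[0,0,-0.0344],"fingers":1},
    {"delta_pos":[-0.0325,0.5088,0],"turn":[0,0,-0.0344],"fingers":1},
    {"delta_pos":[-0.0325,0.5088,0],"turn":[0,0,-0.0344],"fingers":1},
    {"delta_pos":[-0.0325,0.5088,0],"turn":[0,0,-0.0344],"fingers":1}
  ]
}}

```text
clock: 20.68
position: [0.5682, -0.3175, 0.2024]
ee_rot: [0.998, 0.067, -0.0, -0.0]
ft_force: [-0.0, 0.1, -2.0]
grip_width: 0.26
grasp_force: 79.0
```

```bash
python3 -c "
from tilt import *
to(.568,-.321,.062,-82.45)
tilt()"|grep -v top
```

```text
clock 20.68 pos [ 0.5682 -0.3175  0.2024] F [-0.02  0.05 -1.96] grip 0.26 79.0
q [-0.14  0.49  0.82  1.44 -0.36  1.36 -0.74]
delta [-0.0007  0.0036  0.1403] turn [-0.001   0.      0.0017]
wrist 0
scene 313
-3 4 z(tool) min..max [0.0415 0.0425 0.0459 0.052 ] y [0.0115 0.0118 0.012 ]
-1 4 z(tool) min..max [0.0384 0.0422 0.0451 0.0531] y [0.011  0.0117 0.0118]
1 4 z(tool) min..max [0.0322 0.0362 0.0399 0.0547] y [0.011  0.012  0.0122]
3 45 z(tool) min..max [0.0165 0.0175 0.0186 0.0361] y [-0.0097  0.0026  0.0121]
4 42 z(tool) min..max [0.0162 0.0178 0.0186 0.0509] y [-0.0091  0.0034  0.012 ]
5 44 z(tool) min..max [0.0162 0.0175 0.0183 0.0277] y [-0.0099  0.0019  0.0119]
6 162 z(tool) min..max [0.0172 0.0216 0.0348 0.054 ] y [-0.0092  0.0012  0.0118]
```

Now down to about 1.5 mm above contact.

Converted, 0.141 m / 0.8 = 0.1763, 0.14 m / 0.8 = 0.175.

{"name": "move_arm", "arguments": {
  "plan": [
    {"delta_pos":[0,0.0038,0.025],"turn":[0,0,0],"fingers":1},
    {"delta_pos":[0,0.0038,0.0625],"turn":[0,0,0],"fingers":1},
    {"delta_pos":[0,0.0038,0.1],"turn":[0,0,0],"fingers":1},
    {"delta_pos":[0,0.0038,0.1313],"turn":[0,0,0],"fingers":1},
    {"delta_pos":[0,0.0038,0.1525],"turn":[0,0,0],"fingers":1},
    {"delta_pos":[0,0.0038,0.1663],"turn":[0,0,0],"fingers":1},
    {"delta_pos":[0,0.0038,0.1725],"turn":[0,0,0],"fingers":1},
    {"delta_pos":[0,0.0038,0.175],"turn":[0,0,0],"fingers":1},
    {"delta_pos":[0,0.0038,0.1763],"turn":[0,0,0],"fingers":1},
    {"delta_pos":[0,0.0038,0.1763],"turn":[0,0,0],"fingers":1}
  ]
}}

```text
clock: 22.08
position: [0.5684, -0.322, 0.062]
ee_rot: [0.998, 0.066, 0.0, 0.0]
ft_force: [-0.2, 0.5, -1.5]
grip_width: 0.26
grasp_force: 79.1
```

Converted, 0.001 m / 0.8 = 0.0013, 0.0005 m / 0.8 = 0.0006.

{"name": "move_arm", "arguments": {
  "plan": [
    {"delta_pos":[0,0,0.0006],"turn":[0,0,0],"fingers":1},
    {"delta_pos":[0,0,0.0013],"turn":[0,0,0],"fingers":1},
    {"delta_pos":[0,0,0.0013],"turn":[0,0,0],"fingers":1}
  ]
}}

```text
clock: 22.45
position: [0.5682, -0.3219, 0.0606]
ee_rot: [0.998, 0.066, 0.0, -0.0]
ft_force: [-0.6, 0.5, -2.0]
grip_width: 0.261
grasp_force: 79.1
```

Converted, 0.001 m / 0.8 = 0.0013, 0.0005 m / 0.8 = 0.0006.

{"name": "move_arm", "arguments": {
  "plan": [
    {"delta_pos":[0,0,0.0006],"turn":[0,0,0],"fingers":1},
    {"delta_pos":[0,0,0.0013],"turn":[0,0,0],"fingers":1},
    {"delta_pos":[0,0,0.0013],"turn":[0,0,0],"fingers":1}
  ]
}}

```text
clock: 22.82
position: [0.5682, -0.322, 0.06]
ee_rot: [0.998, 0.066, 0.0, -0.0]
ft_force: [-1.6, -0.3, 4.3]
grip_width: 0.268
grasp_force: 79.8
```

Standing on the mat. Release, then rise.

Converted, -0.15 m / 0.8 = -0.1875, -0.14 m / 0.8 = -0.175.

{"name": "move_arm", "arguments": {
  "plan": [
    {"delta_pos":[0,0,0],"turn":[0,0,0],"fingers":0.5},
    {"delta_pos":[0,0,0],"turn":[0,0,0],"fingers":0.3},
    {"delta_pos":[0,0,0],"turn":[0,0,0],"fingers":0},
    {"delta_pos":[0,0,0],"turn":[0,0,0],"fingers":0},
    {"delta_pos":[0,0,0],"turn":[0,0,0],"fingers":0},
    {"delta_pos":[0,0,0],"turn":[0,0,0],"fingers":0},
    {"delta_pos":[0,0,-0.025],"turn":[0,0,0],"fingers":0},
    {"delta_pos":[0,0,-0.0625],"turn":[0,0,0],"fingers":0},
    {"delta_pos":[0,0,-0.125],"turn":[0,0,0],"fingers":0},
    {"delta_pos":[0,0,-0.175],"turn":[0,0,0],"fingers":0},
    {"delta_pos":[0,0,-0.1875],"turn":[0,0,0],"fingers":0},
    {"delta_pos":[0,0,-0.1875],"turn":[0,0,0],"fingers":0}
  ]
}}

```text
clock: 24.32
position: [0.5683, -0.3221, 0.2106]
ee_rot: [0.998, 0.066, 0.001, 0.0]
ft_force: [1.0, 0.4, -0.5]
grip_width: 0.999
grasp_force: 0.0
```

```bash
python3 -c "
from rods import *
rods(None,('scene',))
for n in('scene','wrist'):
    c,P=cloud(n);M=masks(c,P);X,Y,Z=P[...,0],P[...,1],P[...,2];near=(abs(X-.568)<.1)&(abs(Y+.32)<.08)
    print(n,'grip top',rect(P,near&(Z>.086)&(Z<.1)&M['grey']),'bar',rect(P,near&(Z>.036)&(Z<.048)&M['orange']))
o=get_obs();print(o['position'],o['joint_velocities'].round(3))
save('s7',cloud('scene')[0][100:340,60:360].repeat(2,0).repeat(2,1))"
```

```text
scene red [6.400e-03 1.299e-01 1.270e-02 1.141e-01 1.197e-01 1.550e-02 2.120e-02
 1.320e+02]
scene green [1.200000e-02 1.169000e-01 1.270000e-02 1.131000e-01 1.787385e+02
 1.520000e-02 1.960000e-02 1.240000e+02]
scene black None
scene yellow [8.300e-03 9.310e-02 1.520e-02 1.186e-01 1.673e-01 1.530e-02 1.940e-02
 1.840e+02]
scene blue [1.700e-03 1.399e-01 1.530e-02 1.462e-01 1.769e-01 2.140e-02 2.570e-02
 1.560e+02]
TCP tray [-0.0262 -0.3586  0.2094] Ftray [ 0.54  0.05 -1.  ]
scene grip top [ 5.6910e-01 -3.2340e-01  2.3500e-02  5.7500e-02  7.7643e+00  9.3500e-02
  9.6200e-02  2.2300e+02] bar [ 6.1160e-01 -3.1770e-01  2.1300e-02  3.6500e-02  7.3534e+00  4.1500e-02
  4.5300e-02  1.3200e+02]
wrist grip top [ 5.6900e-01 -3.2070e-01  2.3700e-02  5.5400e-02  8.2647e+00  9.4300e-02
  9.6600e-02  1.7160e+03] bar None
[ 0.56771131 -0.32149809  0.2083691 ] [ 0.001  0.005 -0.     0.001 -0.     0.001  0.   ]
```

View pics/s7.png

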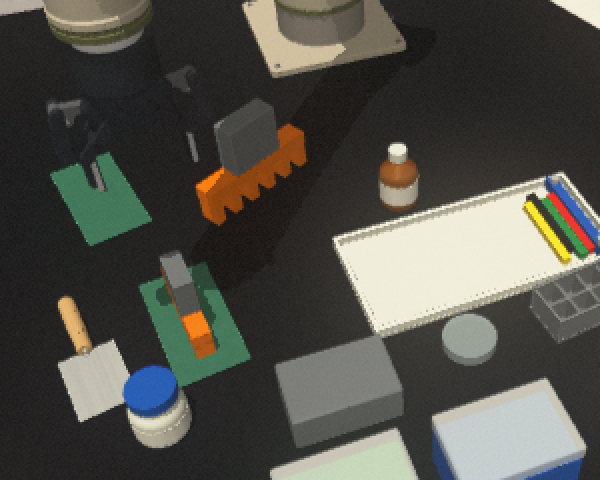

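The rake stands upright in the middle of the far mat at px (190,310), the rods are packed at (560,225), and the gripper is clear. Handing in.

```bash
python3 -c "
from workcell import hand_in
print(hand_in())"
```

```text
the job is handed in; nothing more can be done
None
```

I combed all four rods square against the stop and packed them with about 10 N, then stood the rake upright on the far mat, released it and handed the job in at about 24.5 s; the hand-in gave no verdict.

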